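# Check a candle's fill level with the sprung-foot gauge

## Robot

A 6-joint arm with a two-finger parallel gripper is mounted at the origin on the work surface. World frame = base frame: x ahead of the robot, y to its left, z up, the work surface at z = 0. Lengths are in m, angles in rad, forces in N, time in s.
With the tool pointing down it reaches from about 0.3 to 0.875 m from the base axis. Payload 6.4 kg.
Tool frame: the origin (TCP) lies midway between the tips of the shut fingers; the grasp point (between the pads) lies 19 mm behind it; z points along the fingers, y is the line along which they close (so a half turn about z gives the same grasp; the last joint's range is limited). The gripper opens to 85 mm and grips with 20 to 120 N. Pads are 22 mm wide; open, the fingers measure 114 mm over their backs; the gripper's body (76 mm by 85 mm) begins 54 mm behind the grasp point. The pads swing forward as they close: fully open they stand 13 mm farther back than shut.
Start: joints at [-1.455, 0.181, 1.607, -0, 1.354, -0.206], TCP at [0.182, -0.545, 0.231] pointing down, gripper open.
Joint ranges: [-2.99, 2.99], [-0.89, 2.07], [0.3, 2.58], [-1.14, 4.28], [0, 2.63], [-3.12, 3.12]. Speed limits (rad/s): [2.57, 2.57, 3.01, 3.14, 3.14, 3.14].

## Interface

Orientations are given as a unit quaternion [w, x, y, z].
In Python, from bench import ctrl gives the robot as it stands. The module is installed in compiled form; this text tells all that it offers.
- The arm moves only by the tool move_arm, never from a script. Its argument "plan" is one flat list of numbers, 6 for each row, row after row: the shift along the world's x, y, z in units of 50 mm (1.0 is 50 mm), then the turn, a rotation vector about the world's x, y, z in rad. A call has 1 to 10 rows; each row is the pose to reach, as a shift and turn from the pose commanded when the call began; what a row does not reach only later rows make up. A row lasts 1/8 s, in which the tool goes at most 62.5 mm and 10.7 degrees, less where a joint would pass 70% of its speed; a pose out of reach is approached as far as the arm can. A call with a gripper value outside its range is refused whole. "grip" is the finger opening in mm, from 0 to 85.4, set as the call begins (left out, the last holds). The fingers move at their own pace and stop on an object; the grip force is fixed at half the most. Time passes only in rows, so rows that repeat a pose let the fingers close. It gives the time, the measured TCP pose, the force, the opening and the grip force at its end, in the units of the state.
- ctrl.get_obs(): the state, without advancing time (a new reading comes with each control period).
- ctrl.camera(name): name is "scene" or "top" or "wrist"; returns a dict with "pixels" (480x640x3 uint8, red, green, blue), "fx", "fy", "cx", "cy" (pixels), "dist_coeffs" ([k1, k2, p1, p2, k3] as OpenCV has them; the pictures are not rectified), "origin" and "attitude" of the camera in the world. Camera axes: x right, y down, z forward; pixel columns grow to the right and rows downward; lengths in m; the calibration is good to about 2 mm. A picture is of the moment at which its call begins. There is no depth.
- ctrl.hand_in(): hands the job in; it is judged then, once.
The state is a dict: "time_s": time; "q": joint angles; "dq": joint speeds; "joint_efforts": joint torques, N m; "eef_pos": TCP position; "eef_rot": TCP orientation; "wrist_force": force on the tool from outside, world axes, zero at the start; "torque": the same for the moment, N m; "opening": opening from 0.0 (shut) to 1.0 (fully open); "grasp_force": force on a finger pad.
Only numpy, scipy, OpenCV 4.12 (cv2) and the standard library are available. Lean on these libraries where they do the work, as an engineer would, in place of code of your own. Each camera call takes 0.05 s, during which the arm holds its last target. There are 200 camera calls.

## Task

Lift the lid off the candle jar standing on the gauge plate and set it down flat, not dropped, in the round wooden lid rest. Then swing the gauge arm over the middle of the jar and lower it by its knob until the sprung foot rests gently on the wax, pushed in by about half of its 12 mm travel and never right to its stop, and let go so that the gauge stays there. Do not shove the jar, and leave the other candles alone.

Things in the scene. Friction and masses are not known exactly. Their poses are not given: they have to be found in the camera images.
- jar: Candle jar: round black ceramic pot, 80 mm diameter, 95 mm tall, mouth 70 mm diameter, loose, about 0.5 kg, on the 10 mm thick gauge plate. Origin: centre of its underside, z up. The flat wax surface inside lies somewhere between 10 and 28 mm below the rim; the level differs each time and is not reported.
- lid: Loose lid on the jar: black disc 80 mm diameter, 8 mm thick, on the rim; below it a cork plug 56 mm diameter, 8 mm deep, hanging freely in the mouth; on top an upright round wooden knob, 26 mm diameter, 30 mm tall. About 0.13 kg. Origin: centre of the plug's underside, z up; the disc's top is at 16 mm, the knob's top at 46 mm.
- lid_rest: Fixed round wooden dish for the lid, 110 mm outer diameter, 16 mm tall, inner diameter 98 mm, floor 6 mm above the bench. Origin: centre of its underside. The lid lies in it on its plug, knob up, its disc inside the rim: the lid's origin is then 6 mm above the dish's origin.
- gauge: Gauge base, fixed to the bench: grey plate 250 x 130 x 10 mm carrying an upright steel column, 28 mm diameter, up to 250 mm. Origin: on the column's axis at bench height, z up; its -x axis runs along the plate towards the jar. The column turns in the base and a horizontal arm slides on it; the knob and foot are at the arm's end, 150 mm from the column's axis.
- swing (a joint): Turn of the arm about the column, rad. At 0 the arm points along the gauge's -x; positive turns it clockwise seen from above, towards the gauge's +y. It starts swung aside and stays where it is left (friction about 0.12 N m). Range -0.4 to 1.7. The jar's middle lies within about 5 mm of the foot's arc.
- height (a joint): How far the arm has been slid down the column, m: 0 at the top, growing downward, to 0.10. Stiff: friction holds it where it is left, about 4 N to push down and 10 N to lift. With the foot free, the foot's underside is 150 mm minus this value above the bench; the foot resting on wax gives the fill height.
- foot (a joint): How far the sprung foot is pushed up into the arm's head, m: 0 when free, 0.012 at its stop; 0.4 N preload plus 0.38 N per mm. A 6 mm dark band on the stem just below the head disappears into the head when the foot is in by 6 mm.
- knob (a point): Grip point of the arm's knob: upright black knob, 24 mm diameter, 42 mm tall, on top of the arm's end straight above the foot. The point is on its axis, 25 mm above the arm's head and 17 mm below the knob's top; the head is 36 mm in diameter, its underside 52 mm below this point.
- foot_tip (a point): Centre of the underside of the gauge foot, a steel disc 30 mm diameter, 6 mm thick, on an 11 mm stem; 97 mm below the knob point when the foot is free, nearer by joint foot.
- cup_candle: Other candle, waisted green cup, 84 mm diameter, 108 mm tall, loose. Origin: centre of its underside. Leave alone.
- closed_jar: Other candle, closed green jar without a knob, 82 mm diameter, 97 mm tall, loose. Origin: centre of its underside. Leave alone.
- tins: Two stacked brass candle tins, joined, 75 mm diameter, 52 mm tall, loose. Origin: centre of the underside. Leave alone.
There are look-alikes about, which are no part of the job. What is shaped like the lid but purple is not meant.

How it is judged:
On the way, in this order (a step that is already met when the one before it is completed fails the run):
1. the lid lies flat in the lid rest, let go (horizontal distance between lid and lid_rest below 0.012 m and z of lid in the frame of lid_rest below 0.01 m and angle between lid's own z axis and vertical below 0.06 rad and contact force between the fingers and lid below 0.1 N), for 0.2 s.
2. the gauge foot is over the middle of the open jar and pushed in 3 to 9 mm by the wax (value of joint foot between 0.003 and 0.009 m and horizontal distance between foot_tip and jar below 0.012 m and z of foot_tip in the frame of jar below 0.09 m), for 0.3 s.
At the end, for the whole second after the job is handed in: The lid lies at rest and flat (within 0.06 rad) in the lid rest, within 12 mm of its centre and down on its floor; the gauge foot stands on the wax inside the upright jar, within 12 mm of the jar's axis, pushed in by 3 to 9 mm of its 12 mm travel, and the arm stays there (all of step 2 and horizontal distance between lid and lid_rest below 0.012 m and z of lid in the frame of lid_rest below 0.01 m and angle between lid's own z axis and vertical below 0.06 rad and linear speed of lid below 0.02 m/s and angle between jar's own z axis and vertical below 0.05 rad and velocity of joint height between -0.003 and 0.003 m/s); the robot touches nothing.
It fails at once if the gauge foot is pushed to its stop (over 11.5 mm), denting the wax (value of joint foot above 0.0115 m).
It fails at once if the lid is dropped (falls free by more than about 15 mm) (linear speed of lid above 0.55 m/s and contact force between the fingers and lid below 0.05 N).
It fails at once if the candle jar is shoved by more than 25 mm or tipped (distance of jar from where it was at the start of the episode above 0.025 m or angle between jar's own z axis and vertical above 0.2 rad).
It fails at once if another candle is moved by more than 20 mm or tipped (distance of any of cup_candle, closed_jar, tins from where it was at the start of the episode above 0.02 m or angle between any of cup_candle, closed_jar, tins's own z axis and vertical above 0.2 rad).
It also fails if it takes over 56 s, if anything falls off the work surface, if the arm or the gripper's body presses on something with over 40 N, if the wrist force passes 120 N, or if a joint passes its speed limit or range.

## Working session

There is one attempt and no reset: what is moved stays moved. The work goes in short steps, Python scripts to look and compute and a tool call to move; the robot and the scene stay as the last step left them, time stands still between calls to the robot, and variables do not carry over. Pictures are saved under pics/ and viewed, at most 10 in all, crops included, and the job is handed in when it is done.

Besides the shell and the picture viewer there is one more tool, called after "Call:" as name(argument=value, ...) on one line, values as JSON. move_arm: Moves the arm, as the interface text tells. Its arguments: {"type":"object","properties":{"plan":{"type":"array"},"grip":{"type":"number"}},"required":["plan"]}

```bash
mkdir -p pics; cat > h.py <<'E'
import numpy as np, cv2
from bench import ctrl
from scipy.spatial.transform import Rotation as R
def cam(n):
    c=ctrl.camera(n); a=np.array(c["attitude"],float)
    c["R"]=a if a.shape==(3,3) else R.from_quat(a[[1,2,3,0]]).as_matrix()
    c["K"]=np.array([[c["fx"],0,c["cx"]],[0,c["fy"],c["cy"]],[0,0,1.]]); c["D"]=np.array(c["dist_coeffs"],float); c["o"]=np.array(c["origin"],float)
    return c
def ray(c,u,v):
    p=cv2.undistortPoints(np.array([[[u,v]]],float),c["K"],c["D"])[0,0]
    return c["R"]@np.array([p[0],p[1],1.])
def atz(c,u,v,z):
    d=ray(c,u,v); return c["o"]+d*(z-c["o"][2])/d[2]
def proj(c,P):
    P=(np.array(P,float).reshape(-1,3)-c["o"])@c["R"]
    return cv2.projectPoints(P,np.zeros(3),np.zeros(3),c["K"],c["D"])[0][:,0]
def tri(c1,p1,c2,p2):
    A=[];b=[]
    for c,p in((c1,p1),(c2,p2)):
        d=ray(c,*p);d/=np.linalg.norm(d);M=np.eye(3)-np.outer(d,d);A.append(M);b.append(M@c["o"])
    A=np.vstack(A);b=np.hstack(b);x=np.linalg.lstsq(A,b,rcond=None)[0];return x,np.linalg.norm(A@x-b)
def save(c,n): cv2.imwrite("pics/"+n,c["pixels"][:,:,::-1])
E
python3 - <<'E'
from h import *
import pickle
d={}
for n in("scene","top"):
    c=cam(n);save(c,n+"0.png");d[n]=c;print(n,c["o"],c["R"].round(3).tolist(),c["fx"],c["D"])
pickle.dump(d,open("c0.pkl","wb"))
o=ctrl.get_obs();print(o)
E
```

```text
scene [1.67023847 0.4567943  1.24004525] [[-0.365, 0.646, -0.67], [0.931, 0.239, -0.277], [-0.019, -0.725, -0.689]] 620.8885079671372 [-0.10750236  0.          0.          0.          0.        ]
top [0.41887413 0.03914806 1.76478798] [[-0.015, -0.993, 0.115], [-1.0, 0.015, -0.003], [0.001, -0.115, -0.993]] 614.5153715641837 [-0.07877856  0.          0.          0.          0.        ]
{'time_s': 0.1, 'q': array([-1.45533655e+00,  1.81492591e-01,  1.60788668e+00, -3.98864276e-07,
        1.35378089e+00, -2.06292306e-01]), 'dq': array([-3.49032456e-04, -2.36501583e-03, -2.61054486e-03,  6.66183325e-04,
       -1.37579439e-03, -6.85453040e-05]), 'joint_efforts': array([ 6.59421403e-04, -4.45873189e+01, -3.52238095e+01, -2.43834393e-04,
        4.11676039e-03,  3.04065816e-05]), 'eef_pos': array([ 0.18179579, -0.54499688,  0.23047001]), 'eef_rot': array([-7.82953669e-04,  9.87087025e-01,  1.60182992e-01,  3.53883772e-05]), 'wrist_force': array([ 0.11947732,  0.39000566, -0.95166947]), 'torque': array([0.02729431, 0.00920449, 0.05404263]), 'grasp_force': 0.0, 'opening': 0.9982529046591507}
```

View pics/scene0.png

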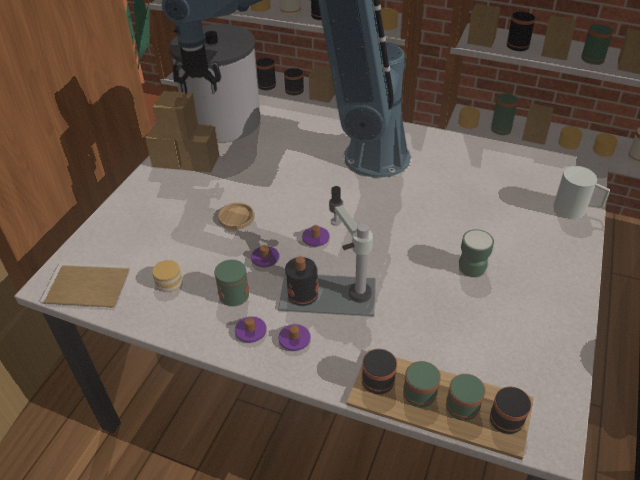

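View pics/top0.png

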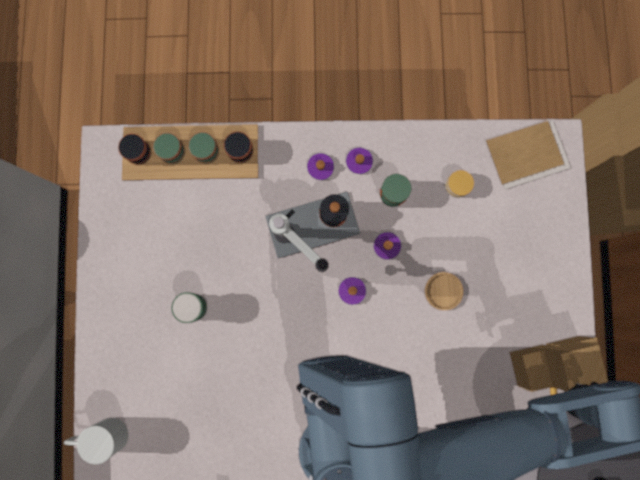

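Candidates for the lid, in top-view pixels: the lid on the jar at (335,208), with a brown knob on a black disc; purple look-alikes at (320,166), (359,160), (388,245) and (352,290); black-topped jars on the board at (133,149) and (238,146). By the description it is the black lid on the grey plate, at (335,208) in top and (301,265) in scene. The rest is the dish at (445,291) in top. I'll check with a close crop.

```bash
python3 - <<'E'
from h import *
import pickle
d=pickle.load(open("c0.pkl","rb"));t,s=d["top"],d["scene"]
a=cv2.resize(t["pixels"][170:320,255:475],None,fx=3.6,fy=3.6,interpolation=cv2.INTER_CUBIC)[:, :, ::-1][:540]
b=cv2.resize(s["pixels"][180:320,205:395],None,fx=4,fy=4,interpolation=cv2.INTER_CUBIC)[:, :, ::-1]
cv2.imwrite("pics/crop_t.png",a);cv2.imwrite("pics/crop_s.png",b)
print("knob top",atz(t,335,207.5,.143),"disc",atz(t,335,210,.113)); print("scene knob",atz(s,300,261,.143))
print("rest",atz(t,445,291,.016),atz(s,237,214,.016))
print("col",atz(t,279,224,.25)); print("gknob", [ (z,atz(t,322,265,z)) for z in (.25,.27)])
print("tri gknob",tri(t,(322,265),s,(336,188)))
E
```

```text
knob top [ 6.67909079e-01 -3.46369455e-04  1.43000000e-01] disc [ 0.66564806 -0.00095822  0.113     ]
scene knob [0.67996938 0.00292382 0.143     ]
rest [ 0.442991   -0.31231175  0.016     ] [ 0.44688919 -0.30497595  0.016     ]
col [0.61207035 0.14212783 0.25      ]
gknob [(0.25, array([0.50860599, 0.03677401, 0.25      ])), (0.27, array([0.50742125, 0.03680535, 0.27      ]))]
tri gknob (array([0.50854078, 0.0360788 , 0.25520327]), np.float64(0.0010521766832540555))
```

View pics/crop_t.png

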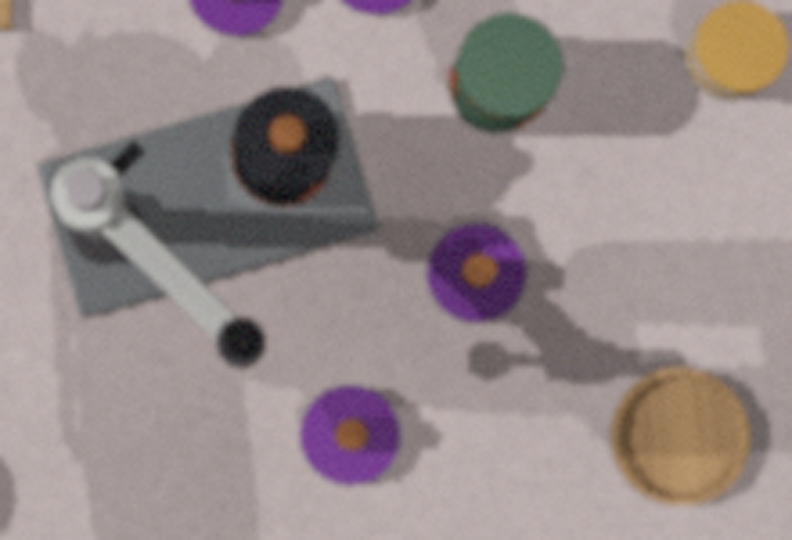

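View pics/crop_s.png

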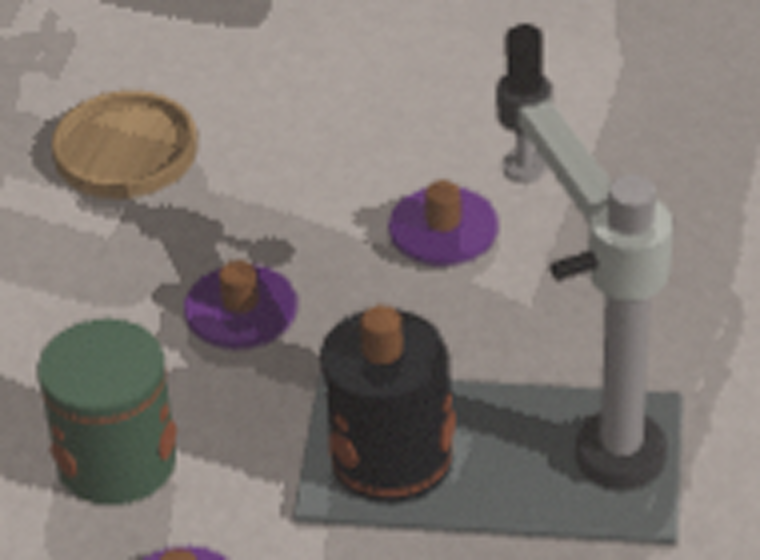

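Top crop: brown knob on a black disc at crop (287,132), which is full-frame (334.7,206.7). The dish is at (444.4,291) and the gauge knob at (321.9,265). The black lid on the plate is confirmed, and the knob triangulates to z about 0.255, which fits. I'll move over the dish first and look with the wrist camera.

Call:
move_arm(plan=[0.5, 0.45, 0, 0, 0, 0, 1.2, 1.1, 0, 0, 0, 0, 2.0, 1.8, 0, 0, 0, 0, 2.8, 2.5, 0, 0, 0, 0, 3.6, 3.2, 0, 0, 0, 0, 4.4, 3.95, 0, 0, 0, 0, 5.0, 4.5, 0, 0, 0, 0, 5.25, 4.7, 0, 0, 0, 0, 5.25, 4.7, 0, 0, 0, 0, 5.25, 4.7, 0, 0, 0, 0])

```text
time_s: 1.35
eef_pos: [0.4435, -0.3114, 0.2311]
eef_rot: [-0.0, 0.987, 0.16, -0.0]
wrist_force: [0.2, 0.0, -0.4]
opening: 0.996
grasp_force: 0.0
```

```bash
python3 - <<'E'
from h import *
import pickle
c=cam("wrist");pickle.dump(c,open("w1.pkl","wb"));save(c,"w1.png");o=ctrl.get_obs()
print(o["eef_pos"],o["q"],c["o"],c["R"].round(2).tolist(),c["fx"])
print("exp rest",proj(c,[.444,-.311,.016]),"tcp",proj(c,o["eef_pos"]))
d=pickle.load(open("c0.pkl","rb"));t,s=d["top"],d["scene"]
print(tri(t,(334.7,206.7),s,(300.75,259.5)),tri(t,(444.4,291.1),s,(236.25,214.5)),atz(t,278.9,221.9,.25),tri(t,(321.9,265),s,(336,187.5)))
E
```

```text
[ 0.44345697 -0.31156059  0.2311395 ] [-8.31288283e-01  1.07545762e-01  1.69010788e+00 -4.57704069e-04
  1.34420668e+00  4.19404612e-01] [ 0.51059771 -0.28986753  0.37295984] [[0.32, -0.91, -0.26], [-0.95, -0.3, -0.09], [0.0, 0.28, -0.96]] 424.5292851628734
exp rest [[311.63652031 201.46215994]] tcp [[311.14181667 316.30909477]]
(array([6.70637586e-01, 5.97350622e-04, 1.38707588e-01]), np.float64(0.00042645074548016494)) (array([ 0.44256606, -0.31137862,  0.00866425]), np.float64(0.0010084618477508136)) [0.61733672 0.14234219 0.25      ] (array([0.50849299, 0.03619994, 0.25681312]), np.float64(0.0012419949132949134))
```

View pics/w1.png

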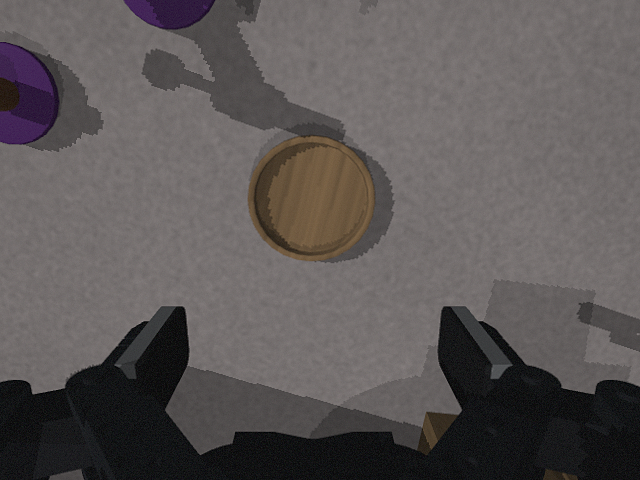

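The dish is centred at pixel (312,199) against a prediction of (311.6,201.5), so my estimate is within about 2 mm. Next stop is above the jar.

Call:
move_arm(plan=[0.3, 0.4, 0, 0, 0, 0, 0.9, 1.25, 0, 0, 0, 0, 1.6, 2.2, 0, 0, 0, 0, 2.3, 3.2, 0, 0, 0, 0, 3.0, 4.15, 0, 0, 0, 0, 3.7, 5.1, 0, 0, 0, 0, 4.2, 5.8, 0, 0, 0, 0, 4.5, 6.2, 0, 0, 0, 0, 4.5, 6.2, 0, 0, 0, 0, 4.5, 6.2, 0, 0, 0, 0])

```text
time_s: 2.65
eef_pos: [0.6689, -0.0021, 0.231]
eef_rot: [0.0, 0.987, 0.16, -0.0]
wrist_force: [0.2, -0.3, -0.6]
opening: 0.997
grasp_force: 0.0
```

```bash
python3 - <<'E'
from h import *
import pickle
w=pickle.load(open("w1.pkl","rb"));print("rest",atz(w,312,199,.016))
c=cam("wrist");pickle.dump(c,open("w2.pkl","wb"));save(c,"w2.png");o=ctrl.get_obs()
print(o["eef_pos"],o["q"],c["o"])
print("exp knob top",proj(c,[.669,0,.143]),"disc",proj(c,[.669,0,.113]))
E
```

```text
rest [ 0.44612078 -0.31062321  0.016     ]
[ 0.66887431 -0.00218737  0.23116103] [-1.80109735e-01  3.86680379e-01  1.34980179e+00 -4.18033745e-04
  1.40560753e+00  1.07077319e+00] [0.73600829 0.01951652 0.37287447]
exp knob top [[308.06978828 244.47494225]] disc [[308.55951445 230.72895411]]
```

View pics/w2.png

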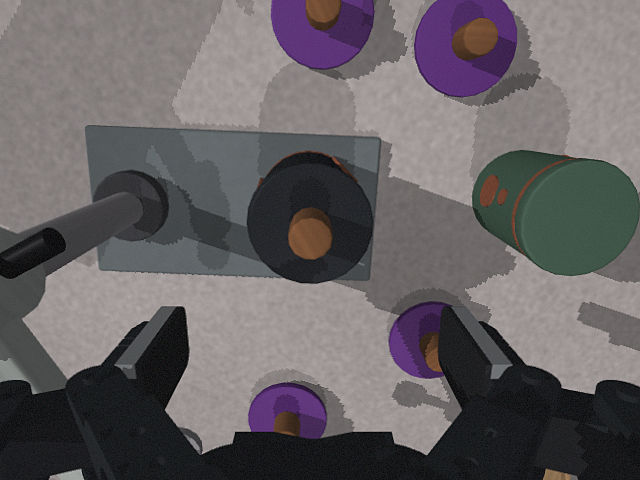

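The wrist view shows the knob's top face at about (310.5,238.5), the lid disc centred at about (310,223), the column base at (130,205), and the gauge arm out at lower left, clear of the gripper. I'll compute the corrections.

```bash
python3 - <<'E'
from h import *
import pickle
c=pickle.load(open("w2.pkl","rb"))
im=c["pixels"].astype(int);m=((im[:,:,0]-im[:,:,2]>50)&(im[:,:,0]>105)).astype(np.uint8)
n,l,st,ce=cv2.connectedComponentsWithStats(m)
for i in range(1,n):
    if st[i,4]>300: print(st[i],ce[i].round(1),atz(c,*ce[i],.143).round(4))
print("disc",atz(c,310,223,.113),"col",[atz(c,130,205,z) for z in(.01,.03)])
E
```

```text
[306   0  32  22 529] [320.4   9.2] [0.7853 0.0319 0.143 ]
[463  18  34  36 796] [478.6  34.3] [ 0.7997 -0.0465  0.143 ]
[480 175  18  31 362] [488.3 190.4] [ 0.7295 -0.084   0.143 ]
[ 289  218   39   41 1219] [307.6 238.5] [0.6723 0.0013 0.143 ]
disc [0.67407807 0.0007145  0.113     ] col [array([0.61545947, 0.14739346, 0.01      ]), array([0.62210358, 0.14034546, 0.03      ])]
```

Call:
move_arm(plan=[0.07, 0.04, -0.3, 0, 0, 0, 0.07, 0.04, -0.9, 0, 0, 0, 0.07, 0.04, -1.5, 0, 0, 0, 0.07, 0.04, -1.9, 0, 0, 0, 0.07, 0.04, -2.15, 0, 0, 0, 0.07, 0.04, -2.28, 0, 0, 0, 0.07, 0.04, -2.28, 0, 0, 0, 0.07, 0.04, -2.28, 0, 0, 0], grip=70)

```text
time_s: 3.7
eef_pos: [0.6736, 0.0014, 0.1184]
eef_rot: [0.0, 0.987, 0.16, 0.001]
wrist_force: [0.3, 0.1, -0.5]
opening: 0.817
grasp_force: 0.0
```

Call:
move_arm(plan=[0, 0, 0, 0, 0, 0, 0, 0, 0, 0, 0, 0, 0, 0, 0, 0, 0, 0, 0, 0, 0, 0, 0, 0, 0, 0, 0, 0, 0, 0, 0, 0, 0, 0, 0, 0], grip=15)

```text
time_s: 4.45
eef_pos: [0.6733, 0.0013, 0.1179]
eef_rot: [0.0, 0.987, 0.16, 0.001]
wrist_force: [0.8, -1.6, 4.7]
opening: 0.283
grasp_force: 59.4
```

Call:
move_arm(plan=[0, 0, 0.1, 0, 0, 0, 0, 0, 0.3, 0, 0, 0, 0, 0, 0.6, 0, 0, 0, 0, 0, 0.9, 0, 0, 0, 0, 0, 1.1, 0, 0, 0, 0, 0, 1.2, 0, 0, 0, 0, 0, 1.2, 0, 0, 0])

```text
time_s: 5.32
eef_pos: [0.673, 0.0015, 0.1777]
eef_rot: [0.0, 0.987, 0.16, 0.0]
wrist_force: [0.1, 0.1, -1.5]
opening: 0.283
grasp_force: 58.9
```

```bash
python3 - <<'E'
from h import *
import pickle
c=cam("wrist");pickle.dump(c,open("w3.pkl","wb"));save(c,"w3.png")
o=ctrl.get_obs();print(o["eef_pos"],o["wrist_force"],o["grasp_force"],proj(c,[.673,.001,.105]))
E
```

```text
[0.6727112  0.0015073  0.17708848] [-0.40258536 -1.25934983 -2.43361103] 58.90853404998779 [[312.24900491 254.59995226]]
```

View pics/w3.png

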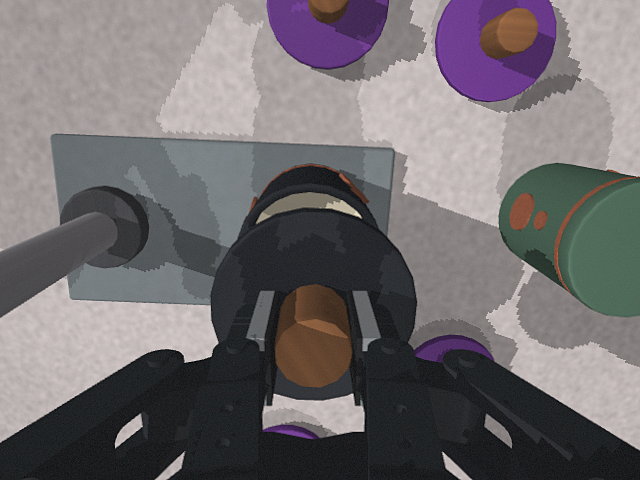

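The lid is held level, and the wax and open jar are visible beyond it at (310,205) with the jar still in place. Carrying it to the dish.

Call:
move_arm(plan=[-0.2, -0.3, 0.1, 0, 0, 0, -0.7, -0.95, 0.1, 0, 0, 0, -1.3, -1.8, 0.1, 0, 0, 0, -2.0, -2.75, 0, 0, 0, 0, -2.7, -3.7, 0, 0, 0, 0, -3.4, -4.65, 0, 0, 0, 0, -4.0, -5.5, 0, 0, 0, 0, -4.4, -6.05, 0, 0, 0, 0, -4.54, -6.24, 0, 0, 0, 0, -4.54, -6.24, 0, 0, 0, 0])

```text
time_s: 6.62
eef_pos: [0.4453, -0.3108, 0.1773]
eef_rot: [-0.0, 0.987, 0.159, 0.0]
wrist_force: [0.9, 0.2, -0.9]
opening: 0.281
grasp_force: 59.0
```

Call:
move_arm(plan=[0, 0, -0.4, 0, 0, 0, 0, 0, -1.0, 0, 0, 0, 0, 0, -1.6, 0, 0, 0, 0, 0, -2.1, 0, 0, 0, 0, 0, -2.5, 0, 0, 0, 0, 0, -2.7, 0, 0, 0, 0, 0, -2.8, 0, 0, 0, 0, 0, -2.8, 0, 0, 0])

```text
time_s: 7.62
eef_pos: [0.4463, -0.3104, 0.0376]
eef_rot: [0.0, 0.987, 0.16, 0.0]
wrist_force: [0.1, -0.2, -1.4]
opening: 0.285
grasp_force: 59.0
```

Call:
move_arm(plan=[0, 0, -0.06, 0, 0, 0, 0, 0, -0.12, 0, 0, 0, 0, 0, -0.17, 0, 0, 0, 0, 0, -0.2, 0, 0, 0, 0, 0, -0.2, 0, 0, 0])

```text
time_s: 8.25
eef_pos: [0.4458, -0.3105, 0.0272]
eef_rot: [-0.0, 0.987, 0.16, -0.0]
wrist_force: [-0.1, -0.0, -1.8]
opening: 0.281
grasp_force: 59.0
```

Call:
move_arm(plan=[0, 0, -0.02, 0, 0, 0, 0, 0, -0.02, 0, 0, 0])

```text
time_s: 8.5
eef_pos: [0.4459, -0.3106, 0.0268]
eef_rot: [0.0, 0.987, 0.16, -0.0]
wrist_force: [-2.7, 2.4, 4.4]
opening: 0.281
grasp_force: 59.9
```

Contact with the floor. Releasing now.

Call:
move_arm(plan=[0, 0, 0, 0, 0, 0, 0, 0, 0, 0, 0, 0, 0, 0, 0, 0, 0, 0, 0, 0, 0, 0, 0, 0], grip=50)

```text
time_s: 9.0
eef_pos: [0.4459, -0.3105, 0.0262]
eef_rot: [-0.0, 0.987, 0.16, -0.0]
wrist_force: [-0.7, -0.4, 0.7]
opening: 0.588
grasp_force: 0.0
```

Call:
move_arm(plan=[0, 0, 0.2, 0, 0, 0, 0, 0, 0.7, 0, 0, 0, 0, 0, 1.5, 0, 0, 0, 0, 0, 2.5, 0, 0, 0, 0, 0, 3.5, 0, 0, 0, 0, 0, 4.3, 0, 0, 0, 0, 0, 4.8, 0, 0, 0, 0, 0, 5.0, 0, 0, 0, 0, 0, 5.0, 0, 0, 0, 0, 0, 5.0, 0, 0, 0], grip=60)

```text
time_s: 10.25
eef_pos: [0.4453, -0.31, 0.2748]
eef_rot: [-0.001, 0.987, 0.16, -0.001]
wrist_force: [-0.2, -1.0, -0.4]
opening: 0.701
grasp_force: 0.0
```

```bash
python3 - <<'E'
from h import *
import pickle
c=cam("wrist");pickle.dump(c,open("w4.pkl","wb"))
t=cam("top");pickle.dump(t,open("t4.pkl","wb"))
a=c["pixels"][60:400,140:480][:,:,::-1];b=cv2.resize(t["pixels"][160:330,250:480],None,fx=2,fy=2,interpolation=cv2.INTER_CUBIC)[:,:,::-1]
cv2.imwrite("pics/c4.png",np.hstack([a,b]))
print(ctrl.get_obs()["eef_pos"],proj(c,[.446,-.3105,.052]),proj(c,[.446,-.3105,.016]))
E
```

```text
[ 0.44538344 -0.31001089  0.27477045] [[313.34629911 199.81681779]] [[313.3774224  192.66289034]]
```

View pics/c4.png

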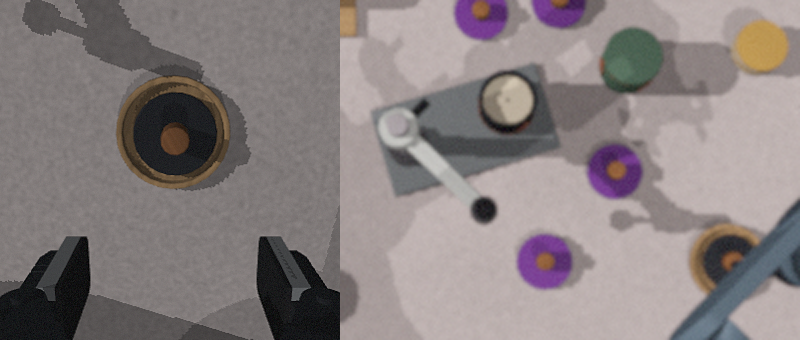

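Left half: the lid lies flat in the dish, disc centre at crop (175,134) against dish centre (174,132). Right half: the jar is open and not shifted, with pale wax at crop (508,101), and the gauge knob is at (484,209). Next I'll go above the gauge knob, turning the gripper so the pads close tangentially to the swing.

Call:
move_arm(plan=[0.1, 0.3, 0.3, 0, 0, 0, 0.25, 1.1, 0.7, 0, 0, 0.05, 0.4, 2.1, 0.8, 0, 0, 0.1, 0.6, 3.1, 0.8, 0, 0, 0.2, 0.8, 4.1, 0.8, 0, 0, 0.3, 1.0, 5.1, 0.8, 0, 0, 0.4, 1.15, 6.0, 0.8, 0, 0, 0.45, 1.25, 6.6, 0.8, 0, 0, 0.45, 1.31, 6.95, 0.8, 0, 0, 0.45, 1.31, 6.95, 0.8, 0, 0, 0.45], grip=85)

```text
time_s: 11.6
eef_pos: [0.5114, 0.038, 0.3167]
eef_rot: [0.0, 0.926, 0.377, 0.0]
wrist_force: [0.6, -0.0, -1.2]
opening: 0.998
grasp_force: 0.0
```

```bash
python3 - <<'E'
from h import *
import pickle
c=cam("wrist");pickle.dump(c,open("w5.pkl","wb"));save(c,"w5.png")
o=ctrl.get_obs();print(o["eef_pos"],o["q"],R.from_quat(o["eef_rot"][[1,2,3,0]]).as_matrix()[:,1])
print(proj(c,[[.511,.037,.264],[.619,.1425,.25],[.6725,.0005,.105]]))
t=pickle.load(open("t4.pkl","rb"));print(atz(t,334,210.5,.105))
E
```

```text
[0.51133774 0.03705611 0.31651949] [-1.59218389e-01 -2.17240906e-02  1.65228346e+00 -4.45357290e-04
  1.51091115e+00  6.38955994e-01] [ 6.98034223e-01 -7.16064307e-01  3.63145172e-04]
[[311.755015   268.13263002]
 [311.68702878 -78.21551569]
 [487.25735362  92.17695565]]
[0.6655035  0.00160103 0.105     ]
```

View pics/w5.png

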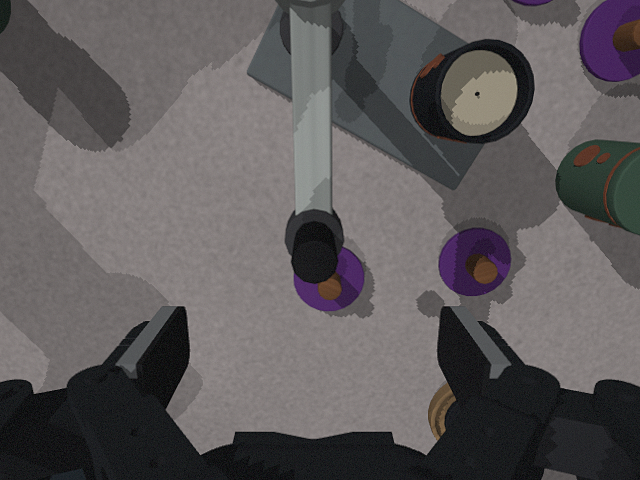

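The gauge knob's top face is centred at about (315,260), roughly 8 px above the prediction. The jar rim is centred at (488,91), as predicted. The wick is at (477,94). I'll compute the knob correction and the wax depth.

```bash
python3 - <<'E'
from h import *
import pickle
c=pickle.load(open("w5.pkl","rb"))
k=atz(c,315,260,.264);J=atz(c,487.5,91,.105)[:2]
print(k,J)
for z in np.arange(.077,.1051,.004): print(z.round(3),proj(c,[*J,z]),atz(c,477,94,z)[:2])
im=c["pixels"].astype(int).sum(2);ys,xs=np.where(im[75:115,460:500]<300);print(xs.mean()+460,ys.mean()+75,len(xs))
for a in (k[:2],):
  for C in([.619,.1425],[.621,.1425],[.617,.1435]):
    C=np.array(C);print(C,np.hypot(*(a-C)),np.degrees(np.arctan2(*(a-C)[::-1])),np.hypot(*(J-C)),np.degrees(np.arctan2(*(J-C)[::-1])))
E
```

```text
[0.51508815 0.03879595 0.264     ] [0.67320291 0.00105077]
0.077 [[474.54258263  92.87286147]] [ 0.67409654 -0.00116289]
0.081 [[476.27530605  92.62217049]] [ 6.72921231e-01 -2.45396767e-04]
0.085 [[478.04535699  92.36615651]] [0.67174593 0.0006721 ]
0.089 [[479.85395117  92.10464879]] [0.67057062 0.0015896 ]
0.093 [[481.70235753  91.83746925]] [0.66939532 0.00250709]
0.097 [[483.59190113  91.56443205]] [0.66822002 0.00342459]
0.101 [[485.52396631  91.28534318]] [0.66704471 0.00434208]
0.105 [[487.5  91. ]] [0.66586941 0.00525958]
467.2857142857143 81.86363636363636 154
[0.619  0.1425] 0.14680668254693066 -135.05734761173625 0.15147884448964516 -69.03331984782749
[0.621  0.1425] 0.14822904385788754 -135.60345213781846 0.15077476139518442 -69.74303436105302
[0.617  0.1435] 0.14611284245941838 -134.22575502302638 0.153135725553579 -68.4684363743104
```

Call:
move_arm(plan=[0.06, 0.02, -0.3, 0, 0, 0, 0.06, 0.02, -0.8, 0, 0, 0, 0.06, 0.02, -1.3, 0, 0, 0, 0.06, 0.02, -1.6, 0, 0, 0, 0.06, 0.02, -1.72, 0, 0, 0, 0.06, 0.02, -1.72, 0, 0, 0])

```text
time_s: 12.4
eef_pos: [0.5145, 0.0377, 0.2303]
eef_rot: [-0.0, 0.927, 0.376, -0.0]
wrist_force: [-0.4, -0.9, -0.0]
opening: 0.994
grasp_force: 0.0
```

Call:
move_arm(plan=[0, 0, 0, 0, 0, 0, 0, 0, 0, 0, 0, 0, 0, 0, 0, 0, 0, 0, 0, 0, 0, 0, 0, 0, 0, 0, 0, 0, 0, 0], grip=34)

```text
time_s: 13.02
eef_pos: [0.5144, 0.038, 0.2304]
eef_rot: [0.0, 0.926, 0.376, 0.0]
wrist_force: [0.1, 0.5, -0.7]
opening: 0.395
grasp_force: 0.0
```

```bash
python3 - <<'E'
from h import *
o=ctrl.get_obs();p=o["eef_pos"];C=np.array([.620,.144]);v=p[:2]-C
print(p,np.hypot(*v),np.degrees(np.arctan2(v[1],v[0])),o["wrist_force"])
v=v/np.hypot(*v)*.15; off=p[:2]-C-v
for a in np.linspace(0,65.5,10):
    w=R.from_euler("z",a,degrees=True).as_matrix()[:2,:2]@v
    print(((C+w-p[:2])/.05).round(2),np.radians(a).round(3))
E
```

```text
[0.51436375 0.03801971 0.2303541 ] 0.14963568341882172 -134.90685037149308 [ 0.09707954  0.48852209 -0.71991454]
[-0.01 -0.01] 0.0
[ 0.28 -0.26] 0.127
[ 0.6  -0.47] 0.254
[ 0.94 -0.64] 0.381
[ 1.3  -0.77] 0.508
[ 1.67 -0.85] 0.635
[ 2.05 -0.88] 0.762
[ 2.43 -0.86] 0.889
[ 2.8 -0.8] 1.016
[ 3.17 -0.69] 1.143
```

Call:
move_arm(plan=[0.13, -0.13, 0, 0, 0, 0.06, 0.43, -0.37, 0, 0, 0, 0.19, 0.77, -0.56, 0, 0, 0, 0.317, 1.12, -0.71, 0, 0, 0, 0.445, 1.49, -0.81, 0, 0, 0, 0.57, 1.86, -0.87, 0, 0, 0, 0.7, 2.24, -0.87, 0, 0, 0, 0.825, 2.55, -0.84, 0, 0, 0, 0.93, 2.8, -0.8, 0, 0, 0, 1.016, 2.8, -0.8, 0, 0, 0, 1.016])

```text
time_s: 14.28
eef_pos: [0.6547, -0.0019, 0.2298]
eef_rot: [-0.0, 0.627, 0.779, -0.0]
wrist_force: [-1.0, -0.5, 0.6]
opening: 0.396
grasp_force: 0.0
```

Call:
move_arm(plan=[0.12, 0.03, 0, 0, 0, 0.04, 0.25, 0.07, 0, 0, 0, 0.085, 0.37, 0.11, 0, 0, 0, 0.127, 0.37, 0.11, 0, 0, 0, 0.127])

```text
time_s: 14.78
eef_pos: [0.6732, 0.0036, 0.2304]
eef_rot: [0.0, 0.576, 0.818, 0.0]
wrist_force: [-0.5, -0.4, -0.4]
opening: 0.395
grasp_force: 0.0
```

Call:
move_arm(plan=[0, 0, 0, 0, 0, 0, 0, 0, 0, 0, 0, 0, 0, 0, 0, 0, 0, 0, 0, 0, 0, 0, 0, 0], grip=12)

```text
time_s: 15.28
eef_pos: [0.6729, 0.0034, 0.2305]
eef_rot: [0.0, 0.576, 0.818, 0.0]
wrist_force: [-0.2, -0.9, 1.1]
opening: 0.265
grasp_force: 58.7
```

```bash
python3 - <<'E'
from h import *
import pickle
c=cam("wrist");t=cam("top");s=cam("scene");pickle.dump((c,t,s),open("g6.pkl","wb"))
a=cv2.resize(c["pixels"],(400,300))[:,:,::-1]
b=cv2.resize(t["pixels"][160:285,250:417],(400,300),interpolation=cv2.INTER_CUBIC)[:,:,::-1]
e=cv2.resize(s["pixels"][210:310,260:393],(400,300),interpolation=cv2.INTER_CUBIC)[:,:,::-1]
f=cv2.resize(s["pixels"][100:400,100:500],(400,300))[:,:,::-1]
cv2.imwrite("pics/g6.png",np.vstack([np.hstack([a,b]),np.hstack([e,f])]))
o=ctrl.get_obs();print(o["eef_pos"],o["wrist_force"],o["torque"],o["q"],o["opening"],o["grasp_force"])
E
```

```text
[0.67289606 0.00339827 0.23050244] [-0.74810146 -0.89465995  1.93748041] [-0.02918497  0.13608238  0.01065123] [-1.70877066e-01  3.95485718e-01  1.33935046e+00 -8.73029945e-05
  1.40654260e+00 -5.14694237e-01] 0.25755043435959485 58.692503571510315
```

View pics/g6.png

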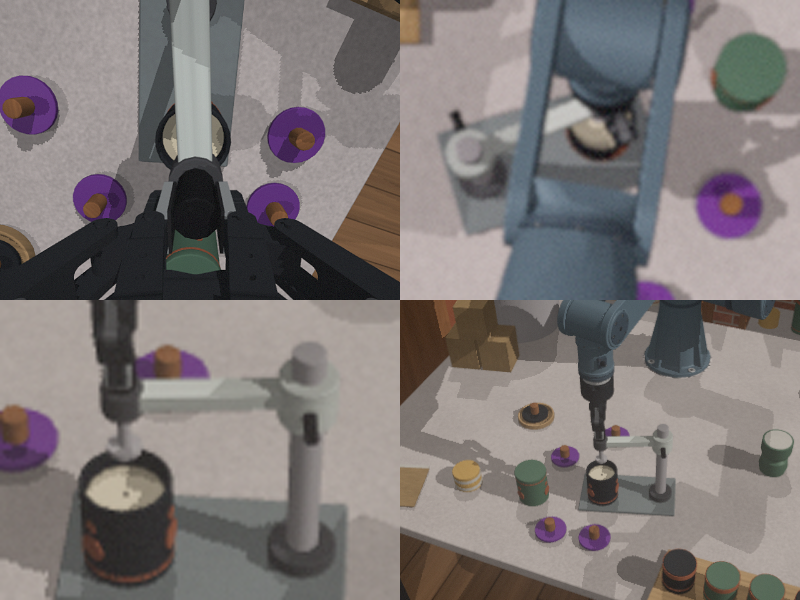

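```bash
python3 - <<'E'
from h import *
import pickle
c=pickle.load(open("w5.pkl","rb"));g=cv2.GaussianBlur(c["pixels"],(3,3),0).astype(int).sum(2)
J=np.array([.6730,.0008])
# for each azimuth, brightness edge wax->wall when moving outward in image from wick
from scipy.optimize import least_squares
pts=[]
for th in np.radians(np.arange(0,360,6)):
    r=np.arange(10,60,.25);x=477+r*np.cos(th);y=94+r*np.sin(th)
    v=cv2.remap(g.astype(np.float32),x[None].astype(np.float32),y[None].astype(np.float32),1)[0]
    dv=v[6:]-v[:-6]; k=dv.argmin(); pts.append((np.degrees(th),x[k+3],y[k+3],dv[k]))
pts=np.array(pts)
ci=np.linspace(0,2*np.pi,361)
circ=lambda j,r,z:proj(c,np.c_[j[0]+r*np.cos(ci),j[1]+r*np.sin(ci),np.full(361,z)])
for z in np.arange(.077,.0961,.003):
    q=circ(J,.035,z); d=[np.hypot(*(q-p[1:3]).T).min()*(1 if cv2.pointPolygonTest(q.astype(np.float32),tuple(map(float,p[1:3])),False)<0 else -1) for p in pts]
    print(z.round(3),np.round(d,1)[::3].tolist())
print(pts[::3,0],pts[::3,3])
E
```

```text
0.077 [1.2, 1.4, 1.1, 1.0, 0.6, 0.7, -0.5, -3.5, -5.4, -6.5, -7.0, -6.2, -4.9, -3.2, -1.3, -0.5, 0.2, 0.9, 1.2, 1.4]
0.08 [-0.5, -0.3, -0.2, -0.0, -0.4, 0.3, -0.3, -3.0, -4.6, -5.5, -6.0, -5.4, -4.3, -2.8, -1.3, -1.0, -0.8, -0.6, -0.4, -0.5]
0.083 [-2.0, -1.6, -1.4, -1.1, -0.8, -0.0, -0.2, -2.5, -3.7, -4.5, -5.1, -4.5, -3.6, -2.4, -1.2, -1.4, -1.8, -1.9, -2.1, -2.0]
0.086 [-3.6, -3.0, -2.6, -2.0, -1.5, -0.3, -0.3, -1.9, -2.9, -3.5, -4.1, -3.6, -2.9, -1.9, -1.1, -1.8, -2.7, -3.3, -3.7, -3.7]
0.089 [-5.3, -4.5, -3.8, -2.9, -2.1, -0.6, 0.3, -1.3, -2.0, -2.5, -3.1, -2.7, -2.1, -1.5, -1.0, -2.2, -3.6, -4.7, -5.4, -5.4]
0.092 [-6.9, -5.9, -5.1, -3.9, -2.7, -0.8, 0.5, -0.7, -1.1, -1.5, -2.0, -1.8, -1.4, -1.0, -0.9, -2.4, -4.4, -6.0, -7.1, -7.2]
0.095 [-8.6, -7.4, -6.3, -4.8, -3.3, -0.9, 0.8, 0.0, -0.4, -0.5, -1.0, -0.8, -0.6, -0.5, -0.7, -2.7, -5.2, -7.4, -8.8, -9.0]
[  0.  18.  36.  54.  72.  90. 108. 126. 144. 162. 180. 198. 216. 234.
 252. 270. 288. 306. 324. 342.] [-189.         -207.19335938 -186.04296875 -179.25195312 -175.30078125
 -176.         -189.57714844 -186.62890625 -106.06835938  -99.72265625
 -126.         -144.75       -141.96875    -143.20117188 -136.24414062
 -148.         -135.20703125 -143.35546875 -143.19140625 -197.578125  ]
```

The composite shows the arm over the jar, the knob gripped and the foot above the mouth. In w5 the wax edge fits z about 0.080–0.083, so contact should come near 68–70 mm of slide. I'll go down 55 mm, then feel the rest of the way.

Call:
move_arm(plan=[0, 0, -0.06, 0, 0, 0, 0, 0, -0.2, 0, 0, 0, 0, 0, -0.4, 0, 0, 0, 0, 0, -0.6, 0, 0, 0, 0, 0, -0.8, 0, 0, 0, 0, 0, -0.95, 0, 0, 0, 0, 0, -1.04, 0, 0, 0, 0, 0, -1.1, 0, 0, 0])

```text
time_s: 16.42
eef_pos: [0.6732, 0.0035, 0.1754]
eef_rot: [0.0, 0.576, 0.818, 0.0]
wrist_force: [0.4, 0.0, 5.1]
opening: 0.262
grasp_force: 59.1
```

Call:
move_arm(plan=[0, 0, -0.02, 0, 0, 0, 0, 0, -0.04, 0, 0, 0])

```text
time_s: 16.68
eef_pos: [0.6731, 0.0035, 0.1735]
eef_rot: [0.0, 0.576, 0.818, 0.0]
wrist_force: [1.2, -0.3, 3.7]
opening: 0.262
grasp_force: 59.0
```

Call:
move_arm(plan=[0, 0, -0.02, 0, 0, 0, 0, 0, -0.04, 0, 0, 0])

```text
time_s: 16.92
eef_pos: [0.673, 0.0035, 0.1714]
eef_rot: [0.0, 0.576, 0.818, 0.0]
wrist_force: [0.5, -0.6, 4.2]
opening: 0.259
grasp_force: 59.1
```

Call:
move_arm(plan=[0, 0, -0.02, 0, 0, 0, 0, 0, -0.04, 0, 0, 0])

```text
time_s: 17.18
eef_pos: [0.6731, 0.0035, 0.1696]
eef_rot: [0.0, 0.576, 0.818, 0.0]
wrist_force: [-0.1, -0.4, 5.6]
opening: 0.261
grasp_force: 59.1
```

Call:
move_arm(plan=[0, 0, -0.02, 0, 0, 0, 0, 0, -0.04, 0, 0, 0])

```text
time_s: 17.42
eef_pos: [0.6731, 0.0035, 0.1677]
eef_rot: [0.0, 0.576, 0.818, 0.0]
wrist_force: [0.2, 0.6, 6.9]
opening: 0.26
grasp_force: 59.1
```

```bash
cat > f.py <<'E'
from h import *
f=[]
for i in range(8): ctrl.camera("wrist"); f.append(ctrl.get_obs()["wrist_force"][2])
f=np.array(f);print(f.round(1),f.mean().round(2),(f.std()/8**.5).round(2),ctrl.get_obs()["eef_pos"][2])
E
python3 f.py
```

```text
[5.8 5.2 4.6 4.8 5.4 5.5 4.8 5.6] 5.21 0.15 0.16754798190193612
```

Call:
move_arm(plan=[0, 0, -0.02, 0, 0, 0, 0, 0, -0.04, 0, 0, 0])

```text
time_s: 18.08
eef_pos: [0.6731, 0.0035, 0.1659]
eef_rot: [0.0, 0.576, 0.818, 0.0]
wrist_force: [-0.7, -0.8, 6.8]
opening: 0.262
grasp_force: 59.2
```

```bash
python3 f.py
```

```text
[6.3 5.7 4.9 7.2 6.3 6.1 5.8 5.5] 5.97 0.22 0.1657138826800306
```

Call:
move_arm(plan=[0, 0, -0.02, 0, 0, 0, 0, 0, -0.04, 0, 0, 0])

```text
time_s: 18.73
eef_pos: [0.6731, 0.0035, 0.164]
eef_rot: [0.0, 0.576, 0.818, 0.0]
wrist_force: [-0.4, 0.1, 7.3]
opening: 0.258
grasp_force: 59.2
```

```bash
python3 f.py
```

```text
[7.5 6.7 6.4 7.3 7.4 5.7 7.4 7.4] 6.97 0.22 0.16386455739283884
```

Averaged forces rise by about 0.45 N/mm, so the foot seems to be on the wax already, a little earlier than vision suggested. I don't have an averaged free-sliding baseline, so I'll raise it 14 mm and re-lower with averaged readings.

Call:
move_arm(plan=[0, 0, 0.05, 0, 0, 0, 0, 0, 0.15, 0, 0, 0, 0, 0, 0.25, 0, 0, 0, 0, 0, 0.3, 0, 0, 0, 0, 0, 0.3, 0, 0, 0])

```text
time_s: 19.75
eef_pos: [0.672, 0.0032, 0.1772]
eef_rot: [-0.001, 0.576, 0.818, -0.001]
wrist_force: [1.8, -4.0, -9.8]
opening: 0.263
grasp_force: 59.3
```

Call:
move_arm(plan=[0, 0, -0.02, 0, 0, 0, 0, 0, -0.04, 0, 0, 0, 0, 0, -0.06, 0, 0, 0])

```text
time_s: 20.12
eef_pos: [0.6735, 0.0037, 0.1771]
eef_rot: [0.001, 0.575, 0.818, 0.0]
wrist_force: [-1.2, -2.3, 3.7]
opening: 0.263
grasp_force: 60.8
```

```bash
python3 f.py
```

```text
[3.2 3.8 4.3 3.7 3.9 4.5 3.7 3.2] 3.79 0.15 0.1760649078787036
```

Call:
move_arm(plan=[0, 0, -0.02, 0, 0, 0, 0, 0, -0.04, 0, 0, 0])

```text
time_s: 20.78
eef_pos: [0.6732, 0.0035, 0.1734]
eef_rot: [0.0, 0.576, 0.818, 0.0]
wrist_force: [1.5, -0.6, 3.9]
opening: 0.264
grasp_force: 60.8
```

```bash
python3 f.py
```

```text
[2.6 3.8 1.8 3.  3.  2.3 2.2 3.1] 2.72 0.21 0.1731737039465925
```

Call:
move_arm(plan=[0, 0, -0.02, 0, 0, 0, 0, 0, -0.04, 0, 0, 0])

```text
time_s: 21.42
eef_pos: [0.6729, 0.0035, 0.1714]
eef_rot: [0.0, 0.576, 0.818, 0.0]
wrist_force: [0.5, -1.5, 4.7]
opening: 0.26
grasp_force: 60.8
```

```bash
python3 f.py
```

```text
[4.2 3.  5.1 3.5 3.9 4.  3.3 4. ] 3.87 0.21 0.17130334581864998
```

Call:
move_arm(plan=[0, 0, -0.02, 0, 0, 0, 0, 0, -0.04, 0, 0, 0])

```text
time_s: 22.08
eef_pos: [0.6729, 0.0034, 0.1695]
eef_rot: [0.0, 0.576, 0.818, -0.0]
wrist_force: [0.2, -1.9, 5.6]
opening: 0.267
grasp_force: 60.8
```

```bash
python3 f.py
```

```text
[4.6 4.6 4.2 4.9 5.5 4.9 4.8 5.2] 4.83 0.13 0.16940866845011412
```

Call:
move_arm(plan=[0, 0, -0.02, 0, 0, 0, 0, 0, -0.04, 0, 0, 0])

```text
time_s: 22.72
eef_pos: [0.6729, 0.0035, 0.1676]
eef_rot: [0.0, 0.576, 0.818, 0.0]
wrist_force: [0.1, -1.8, 6.2]
opening: 0.26
grasp_force: 60.8
```

```bash
python3 f.py
```

```text
[6.3 4.8 4.3 5.2 5.7 5.1 4.9 5.5] 5.22 0.2 0.16745530035174266
```

Call:
move_arm(plan=[0, 0, -0.02, 0, 0, 0, 0, 0, -0.04, 0, 0, 0])

```text
time_s: 23.38
eef_pos: [0.6729, 0.0035, 0.1657]
eef_rot: [0.0, 0.576, 0.818, 0.0]
wrist_force: [0.5, -1.7, 7.1]
opening: 0.262
grasp_force: 60.8
```

```bash
python3 f.py
```

```text
[6.6 6.5 6.4 5.9 6.2 6.3 5.4 5.9] 6.15 0.13 0.16558695353245956
```

Forces rise steadily from about .173 with no flat part seen, so contact may come earlier than thought. I'll raise it further to get a true free baseline, and check the start height of the arm from the first pictures.

Call:
move_arm(plan=[0, 0, 0.06, 0, 0, 0, 0, 0, 0.2, 0, 0, 0, 0, 0, 0.34, 0, 0, 0, 0, 0, 0.46, 0, 0, 0, 0, 0, 0.5, 0, 0, 0, 0, 0, 0.5, 0, 0, 0])

```text
time_s: 24.52
eef_pos: [0.6715, 0.003, 0.1869]
eef_rot: [-0.002, 0.576, 0.817, -0.001]
wrist_force: [3.7, -4.5, -7.3]
opening: 0.256
grasp_force: 59.4
```

Call:
move_arm(plan=[0, 0, -0.02, 0, 0, 0, 0, 0, -0.05, 0, 0, 0, 0, 0, -0.08, 0, 0, 0])

```text
time_s: 24.9
eef_pos: [0.6729, 0.0035, 0.1868]
eef_rot: [0.0, 0.576, 0.818, 0.0]
wrist_force: [0.3, -3.1, 4.9]
opening: 0.257
grasp_force: 60.9
```

Call:
move_arm(plan=[0, 0, -0.02, 0, 0, 0, 0, 0, -0.04, 0, 0, 0])

```text
time_s: 25.15
eef_pos: [0.6732, 0.0035, 0.1851]
eef_rot: [0.001, 0.576, 0.818, 0.0]
wrist_force: [0.7, -2.5, 4.5]
opening: 0.262
grasp_force: 60.9
```

```bash
python3 f.py; python3 - <<'E'
from h import *
import pickle
d=pickle.load(open("c0.pkl","rb"));s,t=d["scene"],d["top"];w5=pickle.load(open("w5.pkl","rb"));w2=pickle.load(open("w2.pkl","rb"))
def zfit(c,px,xy):
    from scipy.optimize import minimize_scalar as m
    return m(lambda z:np.hypot(*(proj(c,[*xy,z])[0]-px)),bounds=(0,.35),method="bounded").x, 
print("lidknob top(.143)",zfit(s,(300.75,259.5),(.6728,.0008)))
print("col top(.25)",zfit(s,(363,226.3),(.620,.144)))
for xy in((.514,.038),(.516,.039)): print("gknob top(.264?)",zfit(s,(336.2,188),xy),"foot(.15)",zfit(s,(335.5,222.5),xy))
print(tri(w5,(315,260),t,(321.9,265)),tri(w5,(315,260),s,(336.2,188)),tri(w2,(309.5,238.5),s,(300.75,259.5)))
E
```

```text
[4.5 4.1 4.2 3.1 3.7 3.7 3.7 3.4] 3.8 0.15 0.1845142580222602
lidknob top(.143) (np.float64(0.14071763677171759),)
col top(.25) (np.float64(0.2524912758243088),)
gknob top(.264?) (np.float64(0.259841191829946),) foot(.15) (np.float64(0.14314732129387003),)
gknob top(.264?) (np.float64(0.2616100112816984),) foot(.15) (np.float64(0.14512781547328013),)
(array([0.50984325, 0.03576057, 0.24638765]), np.float64(0.0022850243381823928)) (array([0.51408814, 0.03781094, 0.25986496]), np.float64(3.6130118419124104e-05)) (array([6.71238051e-01, 5.40221372e-04, 1.39120717e-01]), np.float64(0.0008523495202973511))
```

Call:
move_arm(plan=[0, 0, -0.02, 0, 0, 0, 0, 0, -0.04, 0, 0, 0])

```text
time_s: 25.8
eef_pos: [0.6731, 0.0035, 0.1823]
eef_rot: [0.0, 0.576, 0.818, 0.0]
wrist_force: [2.2, -2.5, 4.1]
opening: 0.258
grasp_force: 60.9
```

```bash
python3 f.py
```

```text
[4.5 3.6 2.6 2.8 2.4 3.4 3.2 2.6] 3.14 0.23 0.18212747730792966
```

Call:
move_arm(plan=[0, 0, -0.02, 0, 0, 0, 0, 0, -0.04, 0, 0, 0])

```text
time_s: 26.45
eef_pos: [0.6729, 0.0035, 0.1804]
eef_rot: [0.0, 0.576, 0.818, -0.0]
wrist_force: [1.8, -3.3, 3.8]
opening: 0.264
grasp_force: 60.8
```

```bash
python3 f.py
```

```text
[3.3 3.1 3.4 3.1 2.2 2.5 2.4 2.7] 2.82 0.15 0.180211660603627
```

Call:
move_arm(plan=[0, 0, -0.02, 0, 0, 0, 0, 0, -0.04, 0, 0, 0])

```text
time_s: 27.1
eef_pos: [0.6729, 0.0034, 0.1784]
eef_rot: [0.0, 0.576, 0.818, -0.0]
wrist_force: [2.2, -3.8, 4.5]
opening: 0.261
grasp_force: 60.8
```

```bash
python3 f.py
```

```text
[3.5 2.2 2.7 2.7 3.6 2.5 2.3 2.4] 2.73 0.18 0.17818713201711037
```

Call:
move_arm(plan=[0, 0, -0.02, 0, 0, 0, 0, 0, -0.04, 0, 0, 0])

```text
time_s: 27.75
eef_pos: [0.6729, 0.0034, 0.1764]
eef_rot: [0.0, 0.576, 0.818, -0.0]
wrist_force: [0.7, -4.4, 4.2]
opening: 0.261
grasp_force: 60.8
```

```bash
python3 f.py
```

```text
[3.7 3.5 3.4 3.2 3.6 3.1 2.6 2.7] 3.22 0.14 0.17615524277365627
```

The static free baseline is about 2.8 N, flat down to .173, and then rises 0.4 N/mm, so contact is at a TCP height of about .1725. The target for 6 mm in is a TCP of about .1664.

Call:
move_arm(plan=[0, 0, -0.03, 0, 0, 0, 0, 0, -0.07, 0, 0, 0, 0, 0, -0.11, 0, 0, 0, 0, 0, -0.15, 0, 0, 0, 0, 0, -0.18, 0, 0, 0, 0, 0, -0.195, 0, 0, 0, 0, 0, -0.195, 0, 0, 0, 0, 0, -0.195, 0, 0, 0])

```text
time_s: 29.15
eef_pos: [0.6729, 0.0035, 0.1667]
eef_rot: [0.0, 0.576, 0.818, -0.0]
wrist_force: [0.2, -4.0, 6.2]
opening: 0.261
grasp_force: 60.8
```

```bash
python3 f.py
```

```text
[6.4 5.9 5.3 5.9 4.8 5.1 5.3 5.3] 5.51 0.17 0.16676735113939029
```

Force 5.5 N corresponds to about 6 mm of push-in. I'll release and withdraw straight up.

Call:
move_arm(plan=[0, 0, 0, 0, 0, 0, 0, 0, 0, 0, 0, 0, 0, 0, 0, 0, 0, 0, 0, 0, 0, 0, 0, 0], grip=50)

```text
time_s: 30.05
eef_pos: [0.6726, 0.0038, 0.1662]
eef_rot: [-0.0, 0.576, 0.818, -0.0]
wrist_force: [1.7, -0.5, -0.2]
opening: 0.588
grasp_force: 0.0
```

Call:
move_arm(plan=[0, 0, 0.1, 0, 0, 0, 0, 0, 0.4, 0, 0, 0, 0, 0, 0.9, 0, 0, 0, 0, 0, 1.5, 0, 0, 0, 0, 0, 2.1, 0, 0, 0, 0, 0, 2.5, 0, 0, 0, 0, 0, 2.7, 0, 0, 0, 0, 0, 2.7, 0, 0, 0, 0, 0, 2.7, 0, 0, 0])

```text
time_s: 31.18
eef_pos: [0.6723, 0.0036, 0.3]
eef_rot: [-0.001, 0.576, 0.818, -0.001]
wrist_force: [0.5, -0.5, 1.1]
opening: 0.581
grasp_force: 0.0
```

```bash
python3 - <<'E'
from h import *
c=cam("wrist");o=ctrl.get_obs();print(o["eef_pos"],o["wrist_force"],o["dq"].round(3),o["opening"])
g=c["pixels"].astype(int).sum(2)
P=proj(c,[[.673,.0034,.20],[.673,.001,.105]]);print(P)
# dark knob-top blob around expected
u,v=P[0].round().astype(int);m=np.zeros(g.shape,np.uint8);m[max(0,v-60):v+60,max(0,u-60):u+60]=g[max(0,v-60):v+60,max(0,u-60):u+60]<70
n,l,st,ce=cv2.connectedComponentsWithStats(m)
for i in range(1,n):
    if st[i,4]>200: print(st[i],ce[i].round(1),atz(c,*ce[i],.198))
E
```

```text
[0.672291   0.00357619 0.29989091] [ 0.24810209 -0.03753172 -0.17617436] [-0.001  0.001 -0.003 -0.003  0.003 -0.   ] 0.5917405168193953
[[313.14129346 238.16787257]
 [312.22816441 208.48777699]]
[268 178  34  69 265] [279.9 221.9] [0.65129852 0.00566465 0.198     ]
[297 204  35  22 270] [313.7 212.9] [0.66826915 0.01748788 0.198     ]
```

```bash
python3 -c "
from bench import ctrl
print(ctrl.hand_in())"
```

```text
the job is handed in; nothing more can be done
None
```

I've handed the job in, but no verdict came back: the lid is flat in the lid rest, and the gauge is let go over the jar with its foot on the wax, pushed in about 6 mm going by force (not seen in a picture).

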